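# Stack a repaired inlay panel for pressing

### The arm

A 6-joint arm with a two-finger parallel gripper is mounted at the origin on the work surface. World frame = base frame: x ahead of the robot, y to its left, z up, the work surface at z = 0. Lengths are in m, angles in rad, forces in N, time in s.
With the tool pointing down it reaches from about 0.3 to 1 m from the base axis. Payload 5.1 kg.
Tool frame: the origin (TCP) lies where the fingers leave the gripper's body, on its centre line; the fingertips stand 78 mm ahead of it and the grasp point (between the pads) lies 59 mm ahead of it (tips_ahead is the z of the fingertips in the tool frame, in m); z points along the fingers, y is the direction in which the jaws open and shut (so a half turn about z gives the same grasp; the last joint's range is limited). The gripper opens to 95 mm and grips with 3 to 60 N. Pads are 20 mm wide; open, the fingers measure 119 mm over their backs; the gripper's body (75 mm by 180 mm) begins 59 mm behind the grasp point.
Start: joints at [-1.269, 0.124, 1.65, -0, 1.367, -0.083], TCP at [0.244, -0.602, 0.292] pointing down, gripper open.
Joint ranges: [-2.61, 2.61], [-1.02, 2.33], [0.03, 2.71], [-1.35, 4.49], [0.32, 2.68], [-2.91, 2.91]. Speed limits (rad/s): [2.57, 2.57, 3.14, 3.14, 3.14, 3.14].

### API

Orientations are given as a 3x3 rotation matrix whose columns are the frame's x, y, z axes.
In Python, from station import get_state, camera, get_calibration, close_job, tips_ahead gives the robot as it stands.
- The arm moves only by the shell command python3 -m inch 'ROWS' [OPENING] [FORCE]. ROWS is JSON, a list of rows, each a list of 2 entries, a list of its own where there are three numbers: the shift along the world's x, y, z in cm, then the turn, a rotation vector about the world's x, y, z in rad. A call has exactly 8 rows; each row is the pose to reach, as a shift and turn from the pose commanded when the call began; what a row does not reach only later rows make up. A row lasts 1/12 s, in which the tool goes at most 41.7 mm and 7.16 degrees, less where a joint would pass 70% of its speed; a pose out of reach is approached as far as the arm can. A call with a gripper value outside its range is refused whole. OPENING is the opening, from -1 (shut) to 1 (fully open), so that 0 is half open, set as the call begins (- or left out, the last holds). The fingers move at their own pace and stop on an object; FORCE is the grip in N (left out, the last holds). Time passes only in rows, so rows that repeat a pose let the fingers close, or fill a call up. It gives the time, the measured TCP pose, the force and the opening at its end, in the units of the state.
- get_state(): the state, without advancing time (a new reading comes with each control period).
- camera(name): name is "side" or "top"; returns (picture, depth): 384x512x3 uint8, red, green, blue; 384x512 float32, m along the optical axis (not along the pixel's ray), 0 where there is no reading.
- get_calibration(name): a dict with "fx", "fy", "cx", "cy" (pixels), "distortion" ([k1, k2, p1, p2, k3] as OpenCV has them; the pictures are not rectified), "R" (3x3) and "t" (3): a world point X has camera coordinates R X + t. Camera axes: x right, y down, z forward; pixel columns grow to the right and rows downward; lengths in m; the calibration is good to about 2 mm. A picture is of the moment at which its call begins. get_calibration takes no time and is no camera call.
- close_job(): hands the job in, once; it reports no verdict.
The state is a dict: "time": time; "qpos": joint angles; "joint_velocities": joint speeds; "effort": joint torques, N m; "ee_pos": TCP position; "ee_rot": TCP orientation; "contact_force": force on the tool from outside, world axes, zero at the start; "torque": the same for the moment, N m; "finger_gap": finger opening in m.
Only numpy, scipy, OpenCV 4.12 (cv2) and the standard library are available. Lean on these libraries where they do the work, as an engineer would, in place of code of your own. Each camera call takes 0.05 s, during which the arm holds its last target.

### The job

Build the pressing stack on the dark wooden press bed, in this order: the red inlaid panel on the bed, the cork-faced board (cork up) on the panel, then the brass bar and the steel bar, lifted together in one grasp and laid as a touching pair along the middle of the cork, and last the knobbed weight standing on both bars. Centre each layer on the one below with its long side running along the bed's, let go of each before taking the next, and set everything down gently without dropping it. Leave the jar, the dish and the brush cup undisturbed.

Things in the scene. Friction and masses are not known exactly. Their poses are not given: they have to be found in the camera images.
- bed: press bed, the place of the stack: fixed dark brown wooden slab with four small brass dots at its corners, 125 (x) x 85 (y) x 14 (z) mm, on the table. Origin: centre of its underside, z up; its top is 14 mm above the origin.
- panel: loose red lacquered panel with pale shell flecks and a thin black seam along its middle, 100 (x) x 60 (y) x 12 (z) mm, 70 g, lying flat on the table. Origin: centre of its underside, x along its length, z up (inlay side up). Either way round is right.
- board: loose pressing board, plywood with a brown cork face on top, rigid, 90 (x) x 50 (y) x 12 (z) mm, 50 g, lying flat on the table, cork up. Origin: centre of its underside, x along its length, z up. Either way round is right.
- bar_brass: loose yellow brass bar, 80 (x) x 14 (y) x 14 (z) mm, about 120 g, starting on the black rest parallel to the steel bar with a gap of 2 mm between them (each is shifted up to 4 mm along its length, so the ends need not be level). Origin: centre of its underside, x along its length. In the stack it may lie on either side of the steel bar.
- bar_steel: loose grey steel bar, 80 (x) x 14 (y) x 14 (z) mm, about 120 g, starting on the black rest parallel to the brass bar; the two squeezed together are 28 mm wide. Origin: centre of its underside, x along its length.
- rest: fixed flat black slab on which the two bars lie at the start, 110 (x) x 70 (y) x 8 (z) mm. Origin: centre of its underside, z up; the bars lie along its x, one on each side of its middle, 8 mm off it.
- weight: loose round press weight, about 420 g, 60 mm tall: dark steel base 50 mm in diameter from 0 to 26 mm above its underside, neck 18 mm in diameter from 26 to 34 mm, brown wooden knob 26 mm in diameter from 34 to 60 mm. Origin: centre of its underside, z up along its axis; starts standing on the table.
- jar: bystander: amber glass jar with a white cap, 48 mm in diameter, 60 mm tall. Origin: centre of its underside.
- dish: bystander: small round steel dish, 76 mm in diameter at the rim, 26 mm tall. Origin: centre of its underside.
- brush_cup: bystander: pink cup, 52 mm in diameter, 75 mm tall, with brushes standing in it to about 121 mm. Origin: centre of its underside.
Mind the look-alikes: they are no part of the job. Of the things like the bar_brass, leave any that is turquoise; of the rest the smaller one is meant.

How it is judged:
On the way, in this order (a step that is already met when the one before it is completed fails the run):
1. the red panel lies on the bed, centred, let go (z of panel in the frame of bed between 0.011 and 0.017 m and horizontal distance between panel and bed below 0.012 m and angle between panel's own z axis and vertical below 0.08 rad and angle between the x axis of panel and the x axis of bed, either way round below 0.17 rad and linear speed of panel below 0.02 m/s and angular speed of panel below 0.2 rad/s and contact force between the fingers and panel below 0.05 N), for 0.2 s.
2. the cork-faced board lies on the panel, centred, let go (z of board in the frame of panel between 0.009 and 0.015 m and horizontal distance between board and panel below 0.012 m and angle between board's own z axis and vertical below 0.08 rad and angle between the x axis of board and the x axis of panel, either way round below 0.17 rad and linear speed of board below 0.02 m/s and angular speed of board below 0.2 rad/s and contact force between the fingers and board below 0.05 N), for 0.2 s.
3. both bars are held by the fingers and lifted at least 30 mm off the rest together (z of each of bar_brass, bar_steel in the frame of rest above 0.038 m and contact force between the fingers and bar_brass above 0.5 N and contact force between the fingers and bar_steel above 0.5 N), for 0.1 s.
4. the two bars lie side by side along the middle of the cork, let go (z of bar_brass in the frame of board between 0.009 and 0.015 m and horizontal distance between each of bar_brass, bar_steel and board below 0.018 m and angle between each of bar_brass, bar_steel's own z axis and vertical below 0.08 rad and angle between the x axis of each of bar_brass, bar_steel and the x axis of board, either way round below 0.17 rad and linear speed of each of bar_brass, bar_steel below 0.02 m/s and angular speed of each of bar_brass, bar_steel below 0.2 rad/s and contact force between the fingers and bar_brass below 0.05 N and z of bar_steel in the frame of board between 0.009 and 0.015 m and contact force between the fingers and bar_steel below 0.05 N and horizontal distance between bar_brass and bar_steel below 0.02 m), for 0.2 s.
5. the weight stands on both bars, let go (z of weight in the frame of board between 0.023 and 0.029 m and horizontal distance between weight and board below 0.014 m and angle between weight's own z axis and vertical below 0.08 rad and linear speed of weight below 0.02 m/s and angular speed of weight below 0.2 rad/s and contact force between the fingers and weight below 0.05 N), for 0.2 s.
At the end, for the whole second after the job is handed in: Each layer flat on the one below, at rest, released: panel on bed and board on panel centred within 12 mm, each bar 18 mm from the board's centre at most, bars at most 20 mm apart (centres), weight on both bars within 14 mm of the board's centre; yaw within 10 degrees, height 3 mm, tilt 0.08 rad (all of step 1 and all of step 2 and all of step 4 and all of step 5); the robot touches nothing.
It fails at once if the jar, the dish or the brush cup is moved more than 15 mm or tipped (distance of any of jar, dish, brush_cup from where it was at the start of the episode above 0.015 m or angle between any of jar, dish, brush_cup's own z axis and vertical above 0.3 rad).
It fails at once if a part of the stack is dropped or flung (out of the fingers and faster than 0.5 m/s, a fall of some 13 mm) ((linear speed of panel above 0.5 m/s and contact force between the fingers and panel below 0.01 N) or (linear speed of board above 0.5 m/s and contact force between the fingers and board below 0.01 N) or (linear speed of bar_brass above 0.5 m/s and contact force between the fingers and bar_brass below 0.01 N) or (linear speed of bar_steel above 0.5 m/s and contact force between the fingers and bar_steel below 0.01 N) or (linear speed of weight above 0.5 m/s and contact force between the fingers and weight below 0.01 N)).
It also fails if it takes over 118 s, if anything falls off the work surface, if the arm or the gripper's body presses on something with over 40 N, if the wrist force passes 120 N, or if a joint passes its speed limit or range.

## Working session

There is one attempt and no reset: what is moved stays moved. The work goes in short steps, Python scripts to look and compute and a shell command to move; the robot and the scene stay as the last step left them, time stands still between calls to the robot, and variables do not carry over. Pictures are saved under pics/ and viewed, and the job is handed in when it is done.

```bash
ls; mkdir -p pics
python3 - <<'E'
from station import *
import cv2,numpy as np
s=get_state();print(s)
for n in("top","side"):
    p,d=camera(n);cv2.imwrite(f"pics/{n}0.png",p[:,:,::-1]);np.savez(f"{n}0.npz",p=p,d=d)
    print(get_calibration(n), (d>0).mean())
print(tips_ahead)
E
```

```text
pics
{'time': 0.0, 'qpos': array([-1.26858492e+00,  1.24513121e-01,  1.65166345e+00,  7.50053867e-06,
        1.36751831e+00, -8.26050434e-02]), 'joint_velocities': array([ 0.00044775, -0.00053751,  0.00109196, -0.00061268, -0.00189127,
        0.00156204]), 'effort': array([ 2.11009654e-03, -4.17597449e+01, -3.59931099e+01,  7.76518439e-02,
        4.93345759e-02, -1.69122632e-04]), 'ee_pos': array([ 0.24382995, -0.60201217,  0.29098795]), 'ee_rot': array([[ 9.26867979e-01,  3.75386956e-01, -6.18675617e-04],
       [ 3.75387422e-01, -9.26865819e-01,  2.00913712e-03],
       [ 1.80774586e-04, -2.09444791e-03, -9.99997790e-01]]), 'contact_force': array([-0.35382849,  0.35118582, -0.35796087]), 'torque': array([ 0.02647402, -0.02753276,  0.00581821]), 'finger_gap': 0.09511194511061676}
{'fx': 489.91115891553943, 'fy': 489.91115891553943, 'cx': 252.47118302479754, 'cy': 193.47491013001812, 'distortion': array([0.05358305, 0.        , 0.        , 0.        , 0.        ]), 'R': array([[-0.0226447 , -0.9995256 , -0.02087556],
       [-0.99617631,  0.02432136, -0.08391199],
       [ 0.08437991,  0.01889557, -0.99625448]]), 't': array([0.03309718, 0.48012816, 1.30360494])} 0.996124267578125
{'fx': 377.7452906889616, 'fy': 377.7452906889616, 'cx': 253.74465225483613, 'cy': 185.62892133079458, 'distortion': array([-0.08894997,  0.        ,  0.        ,  0.        ,  0.        ]), 'R': array([[ 0.72633822, -0.68700667, -0.02132196],
       [-0.37798811, -0.37333447, -0.84719913],
       [ 0.57407123,  0.62341255, -0.53084745]]), 't': array([-0.33353099,  0.20211189,  0.74463086])} 0.9959920247395834
0.0776
```

View pics/top0.png

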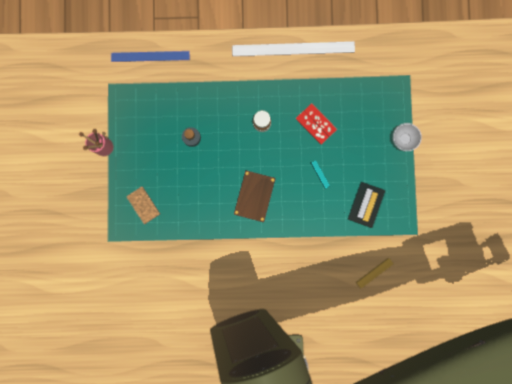

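View pics/side0.png

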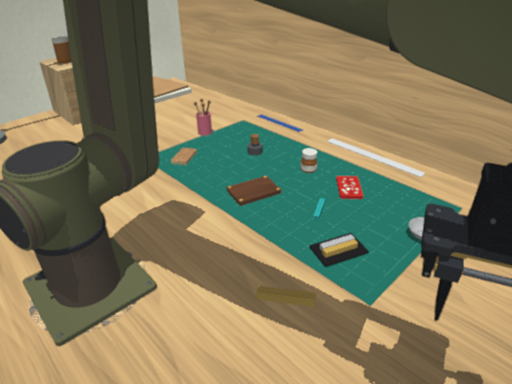

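```bash
cat > h.py <<'E'
from station import *
import cv2,numpy as np
def cast(n,uv,z):
    c=get_calibration(n);K=np.array([[c['fx'],0,c['cx']],[0,c['fy'],c['cy']],[0,0,1]])
    uv=np.asarray(uv,float).reshape(-1,1,2)
    q=cv2.undistortPoints(uv,K,c['distortion']).reshape(-1,2)
    R,t=c['R'],c['t'];C=-R.T@t
    r=np.c_[q,np.ones(len(q))]@R
    return C+r*((z-C[2])/r[:,2])[:,None]
def proj(n,X):
    c=get_calibration(n);K=np.array([[c['fx'],0,c['cx']],[0,c['fy'],c['cy']],[0,0,1]])
    return cv2.projectPoints(np.asarray(X,float).reshape(-1,3),cv2.Rodrigues(c['R'])[0],c['t'],K,c['distortion'])[0].reshape(-1,2)
def big(n,p,x0,y0,x1,y1,f,s):
    cv2.imwrite(f"pics/{s}.png",cv2.resize(p[y0:y1,x0:x1,::-1],None,fx=f,fy=f,interpolation=cv2.INTER_NEAREST))
def rect(n,mask,z,close=3):
    m=cv2.morphologyEx(mask.astype(np.uint8),cv2.MORPH_CLOSE,np.ones((close,close)))
    cs,_=cv2.findContours(m,cv2.RETR_EXTERNAL,cv2.CHAIN_APPROX_NONE)
    c=max(cs,key=cv2.contourArea)
    f=np.zeros_like(m);cv2.drawContours(f,[c],-1,1,-1)
    v,u=np.nonzero(f)
    P=cast(n,np.c_[u,v],z)[:,:2]
    m0=P.mean(0);w,V=np.linalg.eigh(np.cov(P.T));L=np.sqrt(12*w)
    a=np.arctan2(V[1,1],V[0,1])
    r=cv2.minAreaRect(((P-m0)*1000).astype(np.float32))
    return dict(c=m0.round(4),mar_c=(m0+np.array(r[0])/1000).round(4),L=(L[::-1]*1000).round(1),yaw=round(np.degrees(a)%180,1),mar=np.round(r[1],1),mar_ang=round(r[2],1),n=len(P))
E
python3 - <<'E'
from h import *
c=get_calibration("top");print(-c['R'].T@c['t'])
p=np.load("top0.npz")['p'];hsv=cv2.cvtColor(p,cv2.COLOR_RGB2HSV)
for u,v in [(316,112),(316,124),(143,205),(255,196),(242,205),(191,133),(366,204),(362,202),(373,206),(350,214),(373,272),(130,150),(197,140),(405,137)]:
    print((u,v),p[v,u],hsv[v,u])
big("top",p,110,100,290,240,4,"za");big("top",p,280,90,430,240,4,"zb")
E
```

```text
[ 0.36904372 -0.00322825  1.33970169]
(316, 112) [210  58  48] [  2 197 210]
(316, 124) [178 116 104] [  5 106 178]
(143, 205) [172 131  88] [ 15 125 172]
(255, 196) [104  75  53] [ 13 125 104]
(242, 205) [109  77  54] [ 13 129 109]
(191, 133) [155 111  68] [ 15 143 155]
(366, 204) [198 198 199] [120   1 199]
(362, 202) [138 141 142] [ 98   7 142]
(373, 206) [153 132  74] [ 22 132 153]
(350, 214) [48 62 56] [77 58 62]
(373, 272) [126 101  48] [ 20 158 126]
(130, 150) [ 47 126 109] [ 84 160 126]
(197, 140) [81 92 94] [95 35 94]
(405, 137) [194 194 196] [120   3 196]
```

```bash
sleep 0
```

```text
(no output)
```

View pics/za.png

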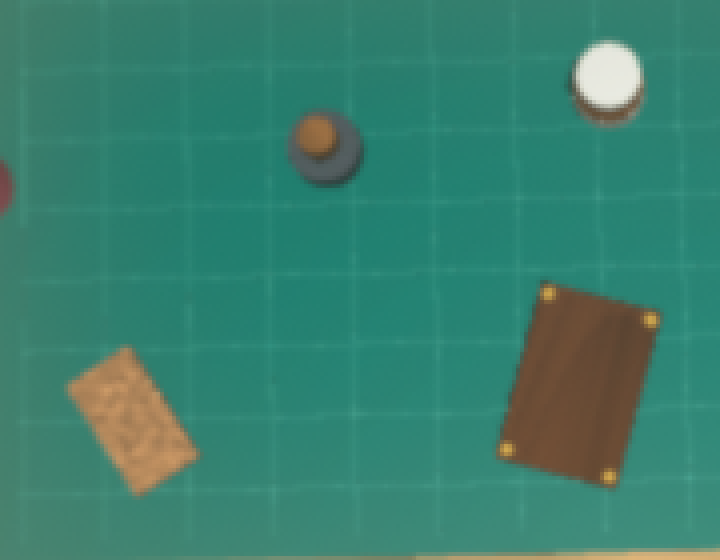

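View pics/zb.png

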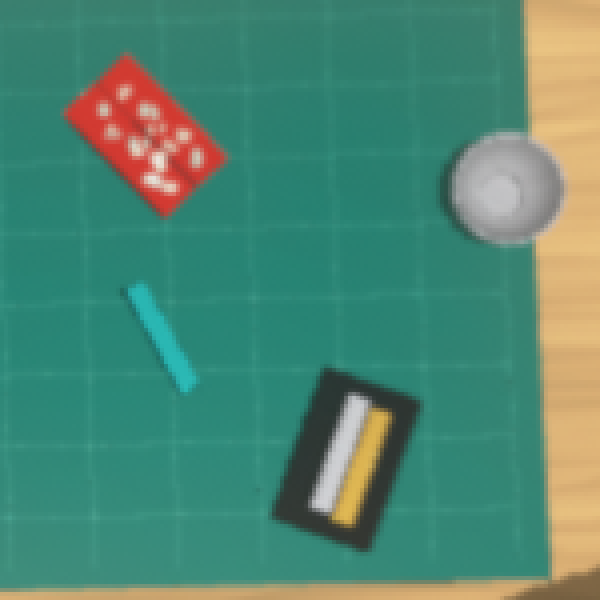

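Run:
```python
from h import *
d=np.load("top0.npz");p=d['p'];dep=d['d'];hsv=cv2.cvtColor(p,cv2.COLOR_RGB2HSV).astype(int)
H,S,V=[hsv[...,i] for i in range(3)]
def box(m,x0,y0,x1,y1):
    o=np.zeros_like(m);o[y0:y1,x0:x1]=m[y0:y1,x0:x1];return o
mat=(H>70)&(H<95)&(S>80)
for nm,m,z in [("panel",box(((H<12)|(H>170))&~mat,290,98,345,150),.012),
 ("board",box(~mat&(H<30),120,180,165,230),.012),
 ("bed",box(~mat&(H<30),225,160,285,228),.014),
 ("rest",box(~mat,340,175,395,235),.008),
 ("bars",box((V>110)&~mat,340,175,395,235),.022),
 ("brass",box((V>90)&(S>80)&(H<40)&~mat,340,175,395,235),.022),
 ("steel",box((V>120)&(S<50)&~mat,340,175,395,235),.022),
 ("knob",box(~mat&(H<25)&(S>80),175,118,208,150),.055),
 ("weight",box(~mat,175,118,208,150),.026),
 ("jar",box(~mat&(V>150),245,100,280,135),.06),
 ("dish",box(~mat&(S<60),385,115,425,155),.026),
 ("decoy",box((H>15)&(H<25)&(S>140),340,250,400,290),.014),
 ]:
    try: print(nm,rect("top",m,z))
    except Exception as e: print(nm,e)
# bed dots
```

```text
panel {'c': array([ 0.6698, -0.1561]), 'mar_c': array([ 0.6703, -0.156 ]), 'L': array([101.3,  62.1]), 'yaw': np.float64(42.6), 'mar': array([101.3,  60.6]), 'mar_ang': 42.8, 'n': 832}
board {'c': array([0.4578, 0.3211]), 'mar_c': array([0.4578, 0.3213]), 'L': array([90.7, 50.5]), 'yaw': np.float64(32.0), 'mar': array([90.3, 50.9]), 'mar_ang': 32.3, 'n': 618}
bed {'c': array([0.4747, 0.0174]), 'mar_c': array([0.475 , 0.0175]), 'L': array([122.9,  82.5]), 'yaw': np.float64(163.9), 'mar': array([ 82.7, 122.6]), 'mar_ang': 73.7, 'n': 1366}
rest {'c': array([ 0.4441, -0.2844]), 'mar_c': array([ 0.4446, -0.2841]), 'L': array([105.2,  65.4]), 'yaw': np.float64(157.8), 'mar': array([ 65.8, 105.3]), 'mar_ang': 68.6, 'n': 951}
bars {'c': array([ 0.443 , -0.2844]), 'mar_c': array([ 0.4434, -0.2846]), 'L': array([82.7, 32.7]), 'yaw': np.float64(159.8), 'mar': array([32.8, 85.7]), 'mar_ang': 68.3, 'n': 382}
brass {'c': array([ 0.4379, -0.2918]), 'mar_c': array([ 0.4384, -0.292 ]), 'L': array([83.1, 16.8]), 'yaw': np.float64(158.3), 'mar': array([17.4, 83.4]), 'mar_ang': 67.6, 'n': 198}
steel {'c
[... 370 characters left out ...]
6404, 0.1863]), 'mar_c': array([0.64  , 0.1868]), 'L': array([44.8, 40.9]), 'yaw': np.float64(36.7), 'mar': array([46.5, 46.8]), 'mar_ang': 88.6, 'n': 255}
jar {'c': array([ 0.6774, -0.0082]), 'mar_c': array([ 0.6776, -0.0088]), 'L': array([39.8, 38.9]), 'yaw': np.float64(163.8), 'mar': array([42.4, 43.1]), 'mar_ang': 88.6, 'n': 227}
dish {'c': array([ 0.6229, -0.3953]), 'mar_c': array([ 0.624 , -0.3959]), 'L': array([68.1, 65.5]), 'yaw': np.float64(4.6), 'mar': array([75.5, 77.9]), 'mar_ang': 61.7, 'n': 647}
decoy {'c': array([ 0.2622, -0.2961]), 'mar_c': array([ 0.2624, -0.2966]), 'L': array([108.2,  19.7]), 'yaw': np.float64(125.4), 'mar': array([ 19.7, 108.6]), 'mar_ang': 35.2, 'n': 311}
```

```bash
python3 -m inch '[[[3,3,0],[0,0,0.04]],[[6,6,-1],[0,0,0.1]],[[9,9,-1],[0,0,0.16]],[[12,12,-2],[0,0,0.22]],[[15,15,-3],[0,0,0.28]],[[18,18,-3],[0,0,0.33]],[[20.5,21,-4],[0,0,0.361]],[[22.5,23,-4.5],[0,0,0.361]]]' 1 30
python3 -m inch '[[[3,3,0],[0,0,0]],[[6,6,-1],[0,0,0]],[[9,9,-2],[0,0,0]],[[12,12,-3],[0,0,0]],[[15,15,-3.5],[0,0,0]],[[18,18,-4],[0,0,0]],[[19.5,20.5,-4.6],[0,0,0]],[[20.1,21.6,-4.6],[0,0,0]]]'
python3 -c "
from station import *
s=get_state();print(s['time'],s['ee_pos'],s['ee_rot'],s['qpos'])"
```

```text
time: 0.77
ee_pos: [0.4701, -0.37, 0.2464]
ee_rot: [[0.733, 0.68, -0.0], [0.68, -0.733, 0.001], [0.0, -0.001, -1.0]]
contact_force: [0.6, 0.6, -0.8]
finger_gap: 0.095
time: 1.43
ee_pos: [0.6714, -0.1521, 0.1987]
ee_rot: [[0.732, 0.681, -0.002], [0.681, -0.732, 0.002], [-0.0, -0.003, -1.0]]
contact_force: [-0.1, -0.1, 0.2]
finger_gap: 0.0951
1.4333 [ 0.67137858 -0.15206508  0.19874023] [[ 7.31986475e-01  6.81314813e-01 -2.43426787e-03]
 [ 6.81319140e-01 -7.31982683e-01  2.36241334e-03]
 [-1.72294721e-04 -3.38776790e-03 -9.99994247e-01]] [-3.01160615e-01  2.76189546e-01  1.63587692e+00  1.62615461e-03
  1.23255208e+00  5.19530796e-01]
```

```bash
python3 -m inch '[[[0,0,-1],[0,0,0]],[[0,0,-3],[0,0,0]],[[0,0,-5],[0,0,0]],[[0,0,-7],[0,0,0]],[[0,0,-8],[0,0,0]],[[0,0,-8],[0,0,0]],[[0,0,-8],[0,0,0]],[[0,0,-8],[0,0,0]]]'
python3 - <<'E'
from h import *
p,d=camera("top");cv2.imwrite("pics/t1.png",cv2.resize(p[60:240,220:440,::-1],None,fx=3.5,fy=3.3))
p,d=camera("side");cv2.imwrite("pics/s1.png",cv2.resize(p[100:280,250:470,::-1],None,fx=3.5,fy=3.3))
E
```

```text
time: 2.1
ee_pos: [0.6704, -0.1574, 0.1227]
ee_rot: [[0.735, 0.678, 0.002], [0.678, -0.735, -0.001], [0.001, 0.002, -1.0]]
contact_force: [0.5, 0.1, 0.3]
finger_gap: 0.095
```

View pics/s1.png

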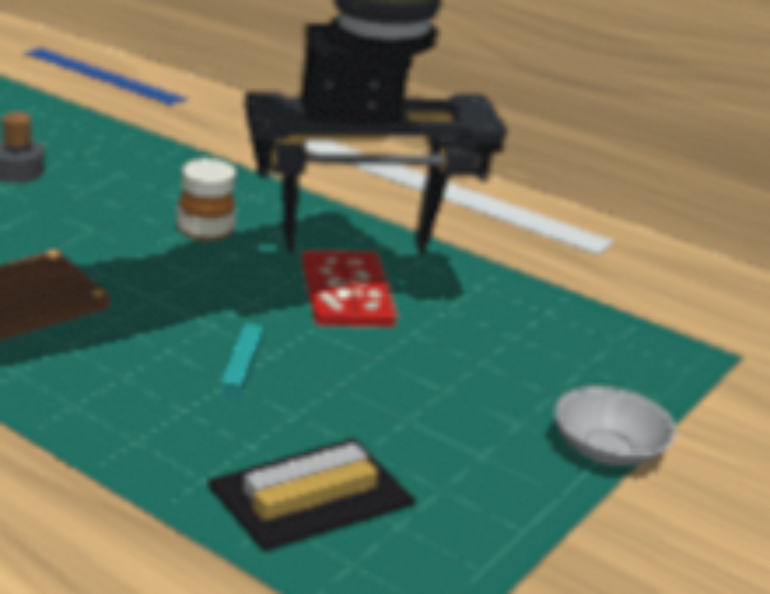

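View pics/t1.png

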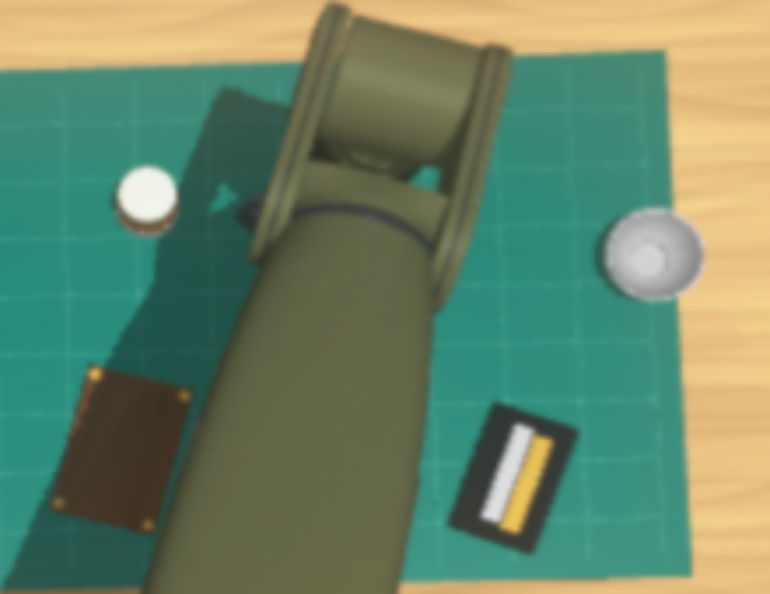

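```bash
python3 -m inch '[[[0,0,-1],[0,0,0]],[[0,0,-2],[0,0,0]],[[0,0,-2.5],[0,0,0]],[[0,0,-2.5],[0,0,0]],[[0,0,-2.5],[0,0,0]],[[0,0,-2.5],[0,0,0]],[[0,0,-2.5],[0,0,0]],[[0,0,-2.5],[0,0,0]]]'
python3 - <<'E'
from h import *
p,d=camera("side");cv2.imwrite("pics/s2.png",cv2.resize(p[120:220,280:410,::-1],None,fx=6,fy=6))
print(get_state()['ee_pos'])
E
```

```text
time: 2.87
ee_pos: [0.6703, -0.1565, 0.0968]
ee_rot: [[0.735, 0.679, 0.001], [0.679, -0.735, -0.0], [0.0, 0.001, -1.0]]
contact_force: [0.2, -0.2, -0.9]
finger_gap: 0.0952
[ 0.67027288 -0.15654019  0.09677321]
```

View pics/s2.png

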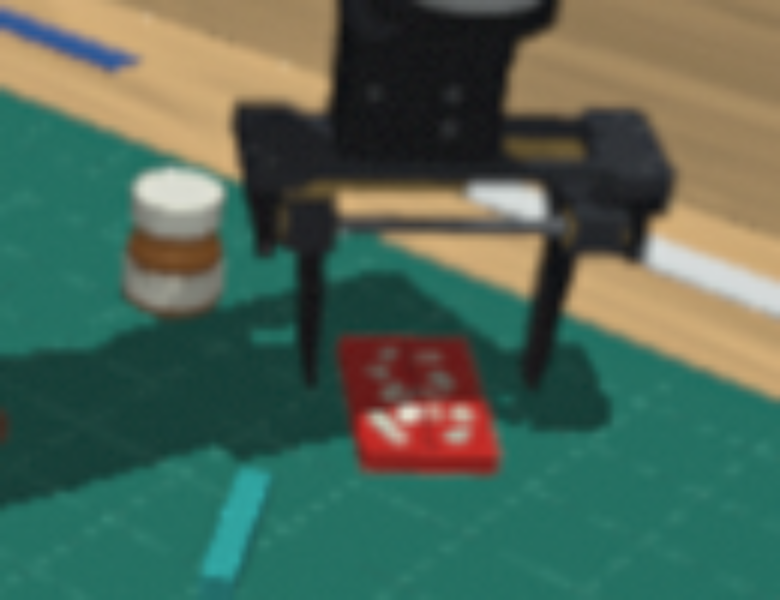

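```bash
python3 -m inch '[[[0,0,-0.5],[0,0,0]],[[0,0,-1],[0,0,0]],[[0,0,-1.5],[0,0,0]],[[0,0,-1.6],[0,0,0]],[[0,0,-1.6],[0,0,0]],[[0,0,-1.6],[0,0,0]],[[0,0,-1.6],[0,0,0]],[[0,0,-1.6],[0,0,0]]]'
python3 -m inch '[[[0,0,0],[0,0,0]],[[0,0,0],[0,0,0]],[[0,0,0],[0,0,0]],[[0,0,0],[0,0,0]],[[0,0,0],[0,0,0]],[[0,0,0],[0,0,0]],[[0,0,0],[0,0,0]],[[0,0,0],[0,0,0]]]' -1 25
```

```text
time: 3.58
ee_pos: [0.6702, -0.1565, 0.0806]
ee_rot: [[0.735, 0.679, 0.001], [0.679, -0.735, -0.0], [0.0, 0.001, -1.0]]
contact_force: [-0.2, -0.6, -0.2]
finger_gap: 0.0947
time: 4.25
ee_pos: [0.67, -0.1565, 0.0803]
ee_rot: [[0.735, 0.679, 0.0], [0.679, -0.735, -0.0], [0.0, 0.0, -1.0]]
contact_force: [0.1, -0.4, 0.6]
finger_gap: 0.06
```

```bash
python3 -m inch '[[[0,0,0.3],[0,0,0]],[[0,0,1],[0,0,0]],[[0,0,2.5],[0,0,0]],[[0,0,4.5],[0,0,0]],[[0,0,6.5],[0,0,0]],[[0,0,8],[0,0,0]],[[0,0,9],[0,0,0]],[[0,0,9],[0,0,0]]]'
python3 -m inch '[[[-1,1,0],[0,0,-0.06]],[[-3,2.7,0],[0,0,-0.16]],[[-5,4.5,0],[0,0,-0.27]],[[-7,6.3,0],[0,0,-0.38]],[[-9,8.1,0],[0,0,-0.49]],[[-11,9.9,0],[0,0,-0.6]],[[-13,11.7,0],[0,0,-0.7]],[[-15,13.4,0],[0,0,-0.8]]]'
python3 -m inch '[[[-1.5,1.3,0],[0,0,-0.08]],[[-3,2.6,0],[0,0,-0.14]],[[-4,3.5,0],[0,0,-0.2]],[[-4.5,4,0],[0,0,-0.229]],[[-4.5,4,0],[0,0,-0.229]],[[-4.5,4,0],[0,0,-0.229]],[[-4.5,4,0],[0,0,-0.229]],[[-4.5,4,0],[0,0,-0.229]]]'
python3 - <<'E'
from h import *
p,d=camera("side");cv2.imwrite("pics/s3.png",cv2.resize(p[80:240,150:350,::-1],None,fx=3.6,fy=3.6))
s=get_state();print(s['ee_pos'],s['finger_gap'],np.degrees(np.arctan2(s['ee_rot'][1,1],s['ee_rot'][0,1])))
E
```

```text
time: 4.92
ee_pos: [0.6716, -0.1569, 0.1746]
ee_rot: [[0.735, 0.679, 0.006], [0.679, -0.735, -0.002], [0.003, 0.006, -1.0]]
contact_force: [-0.0, 0.1, -0.2]
finger_gap: 0.0597
time: 5.58
ee_pos: [0.5182, -0.0215, 0.1691]
ee_rot: [[0.998, -0.059, -0.002], [-0.059, -0.998, 0.0], [-0.002, -0.0, -1.0]]
contact_force: [-0.3, 0.8, -0.5]
finger_gap: 0.0596
time: 6.25
ee_pos: [0.4753, 0.0171, 0.1701]
ee_rot: [[0.96, -0.28, -0.0], [-0.28, -0.96, -0.0], [-0.0, 0.0, -1.0]]
contact_force: [0.1, -0.8, -0.9]
finger_gap: 0.0598
[0.47532147 0.01715508 0.17017662] 0.059901552872365094 -106.23918310803411
```

View pics/s3.png

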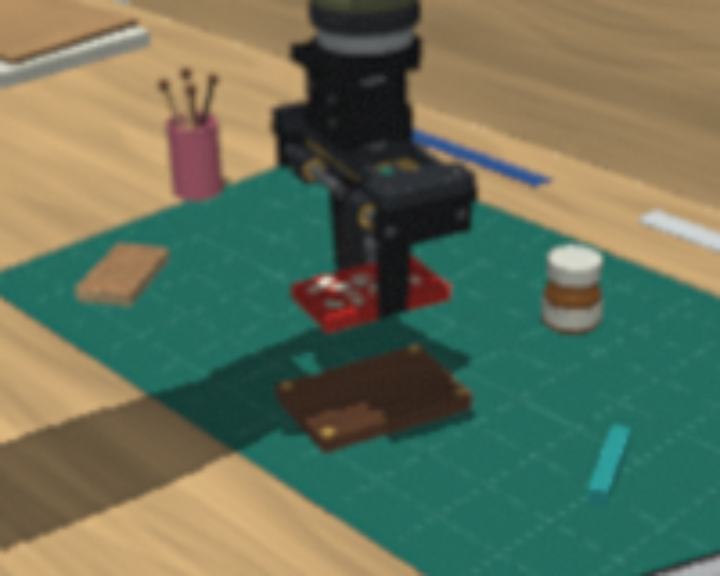

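```bash
python3 -m inch '[[[0,0,-0.6],[0,0,0]],[[0,0,-2],[0,0,0]],[[0,0,-3.5],[0,0,0]],[[0,0,-5],[0,0,0]],[[0,0,-6],[0,0,0]],[[0,0,-6.7],[0,0,0]],[[0,0,-7],[0,0,0]],[[0,0,-7],[0,0,0]]]'
python3 -m inch '[[[0,0,-0.1],[0,0,0]],[[0,0,-0.2],[0,0,0]],[[0,0,-0.3],[0,0,0]],[[0,0,-0.4],[0,0,0]],[[0,0,-0.5],[0,0,0]],[[0,0,-0.5],[0,0,0]],[[0,0,-0.5],[0,0,0]],[[0,0,-0.5],[0,0,0]]]'
```

```text
time: 6.97
ee_pos: [0.4747, 0.0175, 0.0996]
ee_rot: [[0.96, -0.28, -0.001], [-0.28, -0.96, 0.0], [-0.001, 0.0, -1.0]]
contact_force: [0.3, -0.6, -1.2]
finger_gap: 0.0598
time: 7.63
ee_pos: [0.475, 0.0175, 0.0953]
ee_rot: [[0.96, -0.279, 0.0], [-0.279, -0.96, 0.0], [0.0, -0.0, -1.0]]
contact_force: [-0.5, 0.1, -0.8]
finger_gap: 0.0596
```

```bash
python3 -m inch '[[[0,0,-0.03],[0,0,0]],[[0,0,-0.06],[0,0,0]],[[0,0,-0.09],[0,0,0]],[[0,0,-0.12],[0,0,0]],[[0,0,-0.12],[0,0,0]],[[0,0,-0.12],[0,0,0]],[[0,0,-0.12],[0,0,0]],[[0,0,-0.12],[0,0,0]]]'
```

```text
time: 8.3
ee_pos: [0.475, 0.0175, 0.0942]
ee_rot: [[0.96, -0.279, -0.0], [-0.279, -0.96, 0.0], [-0.0, 0.0, -1.0]]
contact_force: [-2.1, -0.2, 2.3]
finger_gap: 0.0598
```

```bash
python3 -m inch '[[[0,0,0],[0,0,0]],[[0,0,0],[0,0,0]],[[0,0,0],[0,0,0]],[[0,0,0],[0,0,0]],[[0,0,0],[0,0,0]],[[0,0,0],[0,0,0]],[[0,0,0],[0,0,0]],[[0,0,0],[0,0,0]]]' 1
python3 -m inch '[[[0,0,0.5],[0,0,0]],[[0,0,2],[0,0,0]],[[0,0,4],[0,0,0]],[[0,0,7],[0,0,0]],[[0,0,10],[0,0,0]],[[-1,3,11],[0,0,0.12]],[[-1,6,11],[0,0,0.24]],[[-1,9,11],[0,0,0.36]]]'
```

```text
time: 8.97
ee_pos: [0.475, 0.0175, 0.094]
ee_rot: [[0.96, -0.279, 0.0], [-0.279, -0.96, 0.0], [-0.0, -0.0, -1.0]]
contact_force: [-0.5, 0.4, -0.9]
finger_gap: 0.0947
time: 9.63
ee_pos: [0.4655, 0.1083, 0.2063]
ee_rot: [[0.997, 0.081, 0.004], [0.081, -0.997, 0.0], [0.004, -0.0, -1.0]]
contact_force: [-0.4, -0.5, -0.1]
finger_gap: 0.0951
```

```bash
python3 -m inch '[[[0,3.5,0],[0,0,0.1]],[[0,7,0],[0,0,0.2]],[[0,10.5,0],[0,0,0.3]],[[-0.3,14,0],[0,0,0.4]],[[-0.7,17.5,0],[0,0,0.485]],[[-0.7,20.5,-1.5],[0,0,0.485]],[[-0.7,21.4,-3.5],[0,0,0.485]],[[-0.7,21.4,-5],[0,0,0.485]]]'
python3 -m inch '[[[0,0,-1],[0,0,0]],[[0,0,-2],[0,0,0]],[[0,0,-3],[0,0,0]],[[0,0,-4],[0,0,0]],[[0,0,-5],[0,0,0]],[[0,0,-5],[0,0,0]],[[0,0,-5],[0,0,0]],[[0,0,-5],[0,0,0]]]'
python3 - <<'E'
from h import *
p,d=camera("side");cv2.imwrite("pics/s4.png",cv2.resize(p[70:220,120:320,::-1],None,fx=4,fy=4))
p,d=camera("top")
hsv=cv2.cvtColor(p,cv2.COLOR_RGB2HSV).astype(int);H,S,V=[hsv[...,i] for i in range(3)]
m=((H<12)|(H>170))&(S>60);m[:,:225]=0;m[:160]=0;m[:,285:]=0;m[228:]=0
cv2.imwrite("pics/t4.png",cv2.resize(p[100:260,110:310,::-1],None,fx=4,fy=3.7))
print(rect("top",m,.026))
s=get_state();print(s['ee_pos'],s['finger_gap'],np.degrees(np.arctan2(s['ee_rot'][1,1],s['ee_rot'][0,1])))
E
```

```text
time: 10.3
ee_pos: [0.4576, 0.3241, 0.1538]
ee_rot: [[0.845, 0.536, 0.001], [0.536, -0.845, 0.001], [0.001, -0.0, -1.0]]
contact_force: [-1.2, -0.5, -0.2]
finger_gap: 0.0954
time: 10.97
ee_pos: [0.4584, 0.3215, 0.1045]
ee_rot: [[0.847, 0.532, 0.001], [0.532, -0.847, 0.0], [0.001, 0.0, -1.0]]
contact_force: [0.1, 0.6, 0.1]
finger_gap: 0.095
{'c': array([0.4752, 0.0183]), 'mar_c': array([0.4752, 0.0184]), 'L': array([106.6,  66.9]), 'yaw': np.float64(163.0), 'mar': array([ 68.4, 108.1]), 'mar_ang': 73.8, 'n': 990}
[0.45852547 0.32175837 0.10493688] 0.09500716439071849 -57.81927606535106
```

View pics/s4.png

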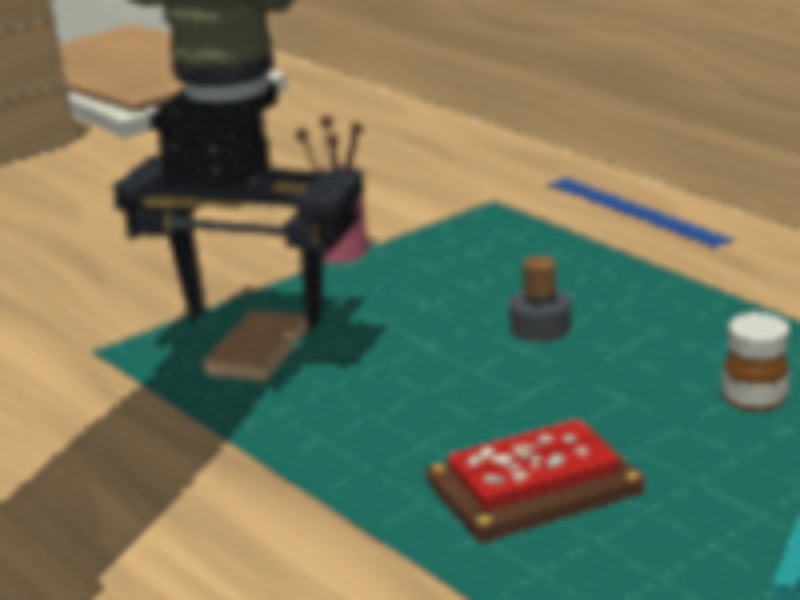

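View pics/t4.png

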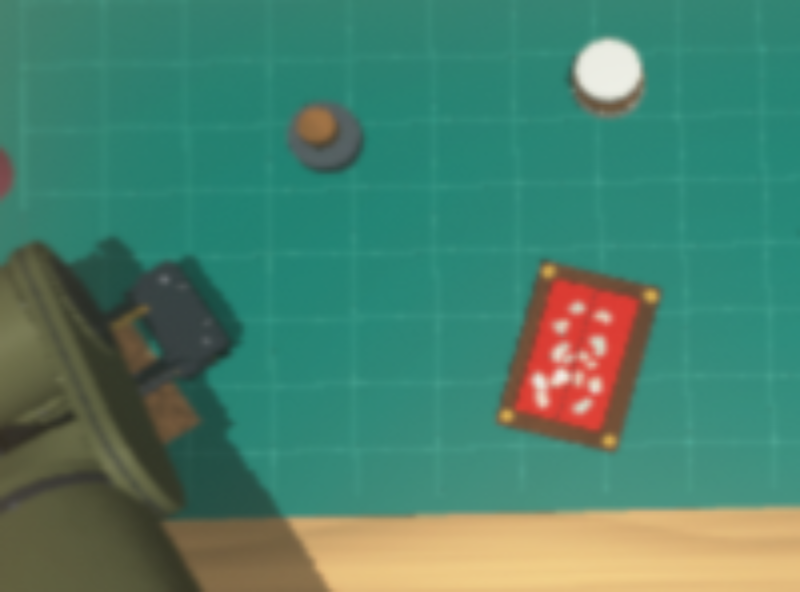

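```bash
python3 -m inch '[[[0,0,-0.5],[0,0,0]],[[0,0,-1],[0,0,0]],[[0,0,-1.5],[0,0,0]],[[0,0,-2],[0,0,0]],[[0,0,-2.3],[0,0,0]],[[0,0,-2.4],[0,0,0]],[[0,0,-2.4],[0,0,0]],[[0,0,-2.4],[0,0,0]]]'
python3 -m inch '[[[0,0,0],[0,0,0]],[[0,0,0],[0,0,0]],[[0,0,0],[0,0,0]],[[0,0,0],[0,0,0]],[[0,0,0],[0,0,0]],[[0,0,0],[0,0,0]],[[0,0,0],[0,0,0]],[[0,0,0],[0,0,0]]]' -1 25
```

```text
time: 11.73
ee_pos: [0.458, 0.3216, 0.08]
ee_rot: [[0.846, 0.533, -0.0], [0.533, -0.846, -0.0], [-0.0, 0.0, -1.0]]
contact_force: [-0.4, 0.8, 0.7]
finger_gap: 0.0951
time: 12.4
ee_pos: [0.458, 0.3215, 0.08]
ee_rot: [[0.846, 0.533, -0.0], [0.533, -0.846, -0.0], [-0.0, 0.0, -1.0]]
contact_force: [0.2, -0.1, 0.9]
finger_gap: 0.0493
```

```bash
python3 -m inch '[[[0,0,0.3],[0,0,0]],[[0,0,1],[0,0,0]],[[0,0,2.5],[0,0,0]],[[0,0,4.5],[0,0,0]],[[0,0,6.5],[0,0,0]],[[0,-0.5,8],[0,0,0]],[[0,-1.5,9],[0,0,0]],[[0,-3,9],[0,0,0]]]'
python3 -m inch '[[[0,-2,0],[0,0,-0.1]],[[0.2,-5,0],[0,0,-0.2]],[[0.5,-8,0],[0,0,-0.3]],[[0.8,-11,0],[0,0,-0.4]],[[1,-14,0],[0,0,-0.5]],[[1.2,-17,0],[0,0,-0.6]],[[1.5,-20,0],[0,0,-0.7]],[[1.7,-22.5,0],[0,0,-0.8]]]'
python3 -m inch '[[[0,-2,0],[0,0,-0.045]],[[0,-3.5,0],[0,0,-0.045]],[[0,-4.5,0],[0,0,-0.045]],[[0,-4.85,0],[0,0,-0.045]],[[0,-4.85,0],[0,0,-0.045]],[[0,-4.85,0],[0,0,-0.045]],[[0,-4.85,0],[0,0,-0.045]],[[0,-4.85,0],[0,0,-0.045]]]'
python3 - <<'E'
from h import *
p,d=camera("side");cv2.imwrite("pics/s5.png",cv2.resize(p[80:240,150:350,::-1],None,fx=3.6,fy=3.6))
s=get_state();print(s['ee_pos'],s['finger_gap'],np.degrees(np.arctan2(s['ee_rot'][1,1],s['ee_rot'][0,1])))
E
```

```text
time: 13.07
ee_pos: [0.4593, 0.292, 0.1734]
ee_rot: [[0.846, 0.534, 0.005], [0.534, -0.846, 0.003], [0.006, 0.0, -1.0]]
contact_force: [0.2, 1.0, -0.6]
finger_gap: 0.0499
time: 13.73
ee_pos: [0.4737, 0.0638, 0.1688]
ee_rot: [[0.97, -0.242, -0.002], [-0.242, -0.97, -0.001], [-0.002, 0.001, -1.0]]
contact_force: [0.7, -0.7, -0.6]
finger_gap: 0.0497
time: 14.4
ee_pos: [0.4749, 0.0187, 0.17]
ee_rot: [[0.961, -0.278, -0.0], [-0.278, -0.961, 0.0], [-0.0, -0.0, -1.0]]
contact_force: [1.2, -0.1, -0.1]
finger_gap: 0.0496
[0.47493648 0.01870069 0.17000567] 0.04957151279384374 -106.15291964410444
```

View pics/s5.png

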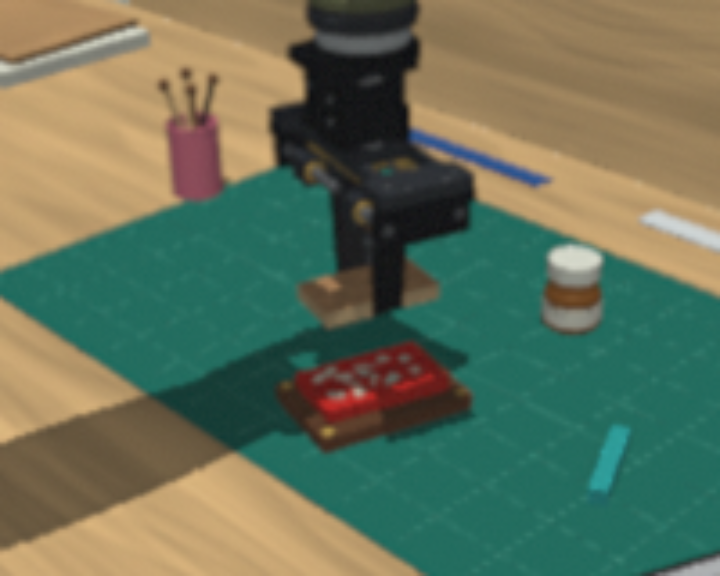

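```bash
python3 -m inch '[[[0,-0.03,-0.6],[0,0,0]],[[0,-0.03,-1.8],[0,0,0]],[[0,-0.03,-3],[0,0,0]],[[0,-0.03,-4.2],[0,0,0]],[[0,-0.03,-5.2],[0,0,0]],[[0,-0.03,-5.7],[0,0,0]],[[0,-0.03,-5.9],[0,0,0]],[[0,-0.03,-5.9],[0,0,0]]]'
python3 -m inch '[[[0,0,-0.05],[0,0,0]],[[0,0,-0.1],[0,0,0]],[[0,0,-0.2],[0,0,0]],[[0,0,-0.3],[0,0,0]],[[0,0,-0.4],[0,0,0]],[[0,0,-0.4],[0,0,0]],[[0,0,-0.4],[0,0,0]],[[0,0,-0.4],[0,0,0]]]'
```

```text
time: 15.12
ee_pos: [0.4746, 0.0177, 0.1102]
ee_rot: [[0.96, -0.279, -0.002], [-0.279, -0.96, 0.0], [-0.002, 0.0, -1.0]]
contact_force: [0.2, -0.1, -0.6]
finger_gap: 0.05
time: 15.78
ee_pos: [0.475, 0.0177, 0.1071]
ee_rot: [[0.96, -0.279, 0.0], [-0.279, -0.96, 0.0], [0.0, -0.0, -1.0]]
contact_force: [0.0, 0.4, -1.6]
finger_gap: 0.0498
```

```bash
python3 -m inch '[[[0,0,-0.03],[0,0,0]],[[0,0,-0.06],[0,0,0]],[[0,0,-0.09],[0,0,0]],[[0,0,-0.1],[0,0,0]],[[0,0,-0.1],[0,0,0]],[[0,0,-0.1],[0,0,0]],[[0,0,-0.1],[0,0,0]],[[0,0,-0.1],[0,0,0]]]'
```

```text
time: 16.45
ee_pos: [0.4749, 0.0177, 0.106]
ee_rot: [[0.96, -0.279, -0.0], [-0.279, -0.96, 0.0], [-0.0, -0.0, -1.0]]
contact_force: [-0.5, -0.3, -0.5]
finger_gap: 0.0497
```

```bash
python3 -m inch '[[[0,0,-0.02],[0,0,0]],[[0,0,-0.04],[0,0,0]],[[0,0,-0.05],[0,0,0]],[[0,0,-0.05],[0,0,0]],[[0,0,-0.05],[0,0,0]],[[0,0,-0.05],[0,0,0]],[[0,0,-0.05],[0,0,0]],[[0,0,-0.05],[0,0,0]]]'
python3 -m inch '[[[0,0,0],[0,0,0]],[[0,0,0],[0,0,0]],[[0,0,0],[0,0,0]],[[0,0,0],[0,0,0]],[[0,0,0],[0,0,0]],[[0,0,0],[0,0,0]],[[0,0,0],[0,0,0]],[[0,0,0],[0,0,0]]]' 1
python3 -m inch '[[[0,0,0.5],[0,0,0]],[[0,0,2],[0,0,0]],[[0,0,4],[0,0,0]],[[0,0,7],[0,0,0]],[[0,0,10],[0,0,0]],[[0,-3,11],[0,0,-0.05]],[[0,-6,11],[0,0,-0.096]],[[0,-9,11],[0,0,-0.096]]]'
```

```text
time: 17.12
ee_pos: [0.475, 0.0177, 0.106]
ee_rot: [[0.96, -0.279, -0.0], [-0.279, -0.96, -0.0], [-0.0, 0.0, -1.0]]
contact_force: [-2.0, -0.4, 4.8]
finger_gap: 0.05
time: 17.78
ee_pos: [0.475, 0.0177, 0.1055]
ee_rot: [[0.96, -0.279, -0.0], [-0.279, -0.96, 0.0], [-0.0, -0.0, -1.0]]
contact_force: [0.0, -0.5, -0.8]
finger_gap: 0.0936
time: 18.45
ee_pos: [0.4757, -0.0731, 0.2179]
ee_rot: [[0.929, -0.37, 0.004], [-0.37, -0.929, -0.001], [0.004, -0.0, -1.0]]
contact_force: [0.1, -0.1, -0.5]
finger_gap: 0.0953
```

```bash
python3 -m inch '[[[-0.5,-3.5,0],[0,0,0]],[[-1,-7,0],[0,0,0]],[[-1.5,-10.5,0],[0,0,0]],[[-2,-14,0],[0,0,0]],[[-2.6,-17.5,-0.5],[0,0,0]],[[-3.15,-20.5,-2],[0,0,0]],[[-3.15,-21.2,-4],[0,0,0]],[[-3.15,-21.2,-6],[0,0,0]]]' 0.2
python3 -m inch '[[[0,0,-1],[0,0,0]],[[0,0,-2],[0,0,0]],[[0,0,-3],[0,0,0]],[[0,0,-4],[0,0,0]],[[0,0,-4.5],[0,0,0]],[[0,0,-4.5],[0,0,0]],[[0,0,-4.5],[0,0,0]],[[0,0,-4.5],[0,0,0]]]'
python3 - <<'E'
from h import *
p,d=camera("side");cv2.imwrite("pics/s6.png",cv2.resize(p[160:290,240:400,::-1],None,fx=4.5,fy=4.5))
p,d=camera("top")
hsv=cv2.cvtColor(p,cv2.COLOR_RGB2HSV).astype(int);H,S,V=[hsv[...,i] for i in range(3)]
m=(H<20)&(S>60)&(V>135);m[:,:225]=0;m[:160]=0;m[:,285:]=0;m[228:]=0
cv2.imwrite("pics/t6.png",cv2.resize(p[110:260,200:400,::-1],None,fx=4,fy=4))
print(rect("top",m,.038))
s=get_state();print(s['ee_pos'],s['finger_gap'],np.degrees(np.arctan2(s['ee_rot'][1,1],s['ee_rot'][0,1])))
E
```

```text
time: 19.12
ee_pos: [0.4435, -0.2871, 0.1562]
ee_rot: [[0.928, -0.373, 0.002], [-0.373, -0.928, -0.002], [0.003, 0.001, -1.0]]
contact_force: [0.3, -0.6, 1.1]
finger_gap: 0.0575
time: 19.78
ee_pos: [0.444, -0.2845, 0.1113]
ee_rot: [[0.929, -0.37, 0.001], [-0.37, -0.929, -0.001], [0.001, 0.0, -1.0]]
contact_force: [-0.8, 0.1, 0.9]
finger_gap: 0.0571
{'c': array([0.4733, 0.018 ]), 'mar_c': array([0.473 , 0.0174]), 'L': array([107.9,  66.3]), 'yaw': np.float64(163.3), 'mar': array([ 76.7, 116.5]), 'mar_ang': 75.0, 'n': 945}
[ 0.44396531 -0.28452569  0.11143567] 0.05669008186627273 -111.7138974127843
```

View pics/s6.png

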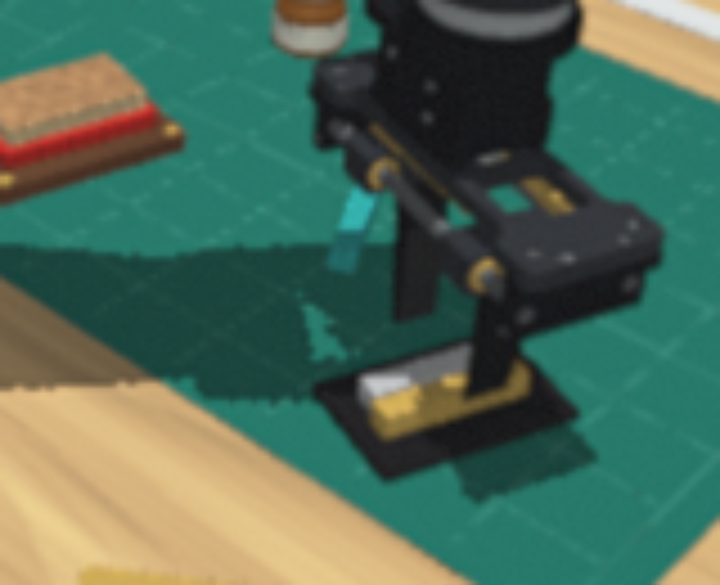

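View pics/t6.png

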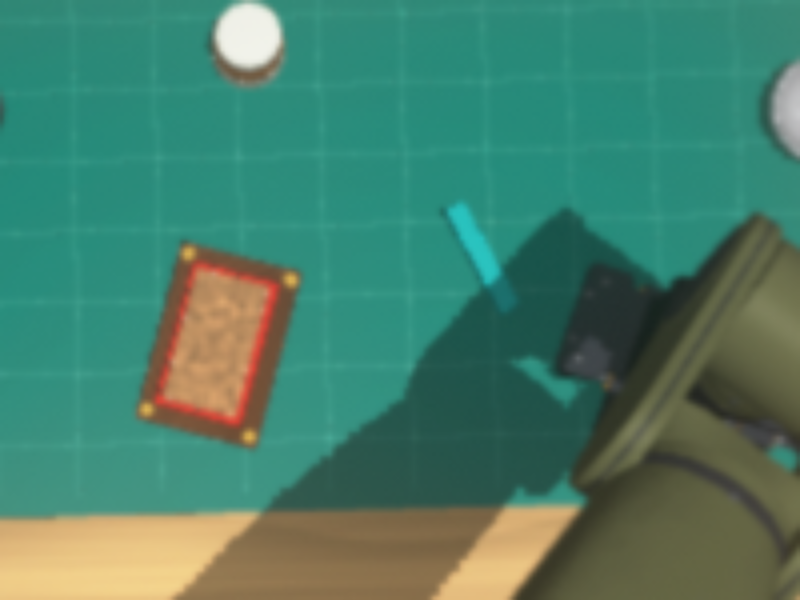

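```bash
python3 -m inch '[[[0,0,-0.4],[0,0,0]],[[0,0,-0.8],[0,0,0]],[[0,0,-1.2],[0,0,0]],[[0,0,-1.5],[0,0,0]],[[0,0,-1.8],[0,0,0]],[[0,0,-2.1],[0,0,0]],[[0,0,-2.2],[0,0,0]],[[0,0,-2.2],[0,0,0]]]'
python3 - <<'E'
from h import *
p,d=camera("side");cv2.imwrite("pics/s7.png",cv2.resize(p[180:290,260:400,::-1],None,fx=5,fy=5))
s=get_state();print(s['ee_pos'],s['finger_gap'],s['contact_force'])
E
```

```text
time: 20.55
ee_pos: [0.4433, -0.2841, 0.0881]
ee_rot: [[0.929, -0.37, -0.001], [-0.37, -0.929, 0.001], [-0.001, -0.0, -1.0]]
contact_force: [0.2, -0.3, -0.0]
finger_gap: 0.0572
[ 0.4433925  -0.2842122   0.08834162] 0.05697183350329031 [-0.28804861 -0.97558057  1.04703175]
```

View pics/s7.png

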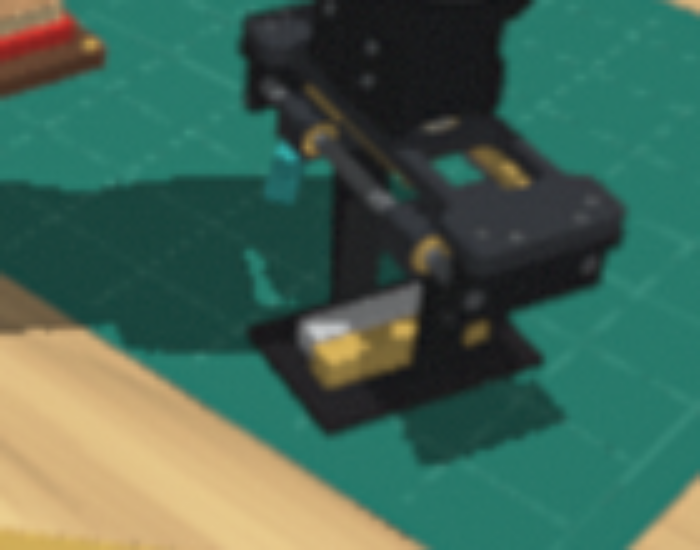

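```bash
python3 -m inch '[[[0,0,0],[0,0,0]],[[0,0,0],[0,0,0]],[[0,0,0],[0,0,0]],[[0,0,0],[0,0,0]],[[0,0,0],[0,0,0]],[[0,0,0],[0,0,0]],[[0,0,0],[0,0,0]],[[0,0,0],[0,0,0]]]' -1 40
python3 -m inch '[[[0,0,0.2],[0,0,0]],[[0,0,0.5],[0,0,0]],[[0,0,1],[0,0,0]],[[0,0,1.5],[0,0,0]],[[0,0,2],[0,0,0]],[[0,0,2.5],[0,0,0]],[[0,0,3],[0,0,0]],[[0,0,3],[0,0,0]]]'
python3 - <<'E'
from h import *
p,d=camera("side");cv2.imwrite("pics/s8.png",cv2.resize(p[180:290,260:400,::-1],None,fx=5,fy=5))
s=get_state();print(s['ee_pos'],s['finger_gap'],s['contact_force'])
E
```

```text
time: 21.27
ee_pos: [0.4435, -0.2845, 0.0887]
ee_rot: [[0.929, -0.37, 0.0], [-0.37, -0.929, -0.0], [0.0, 0.0, -1.0]]
contact_force: [-1.1, -0.7, 1.1]
finger_gap: 0.0276
time: 21.93
ee_pos: [0.4442, -0.2848, 0.1202]
ee_rot: [[0.929, -0.37, 0.002], [-0.37, -0.929, -0.002], [0.003, 0.001, -1.0]]
contact_force: [-0.1, -1.1, -1.9]
finger_gap: 0.0275
[ 0.44390499 -0.28459176  0.11953759] 0.027350059518021146 [ 0.27343786  0.48700757 -2.23388672]
```

View pics/s8.png

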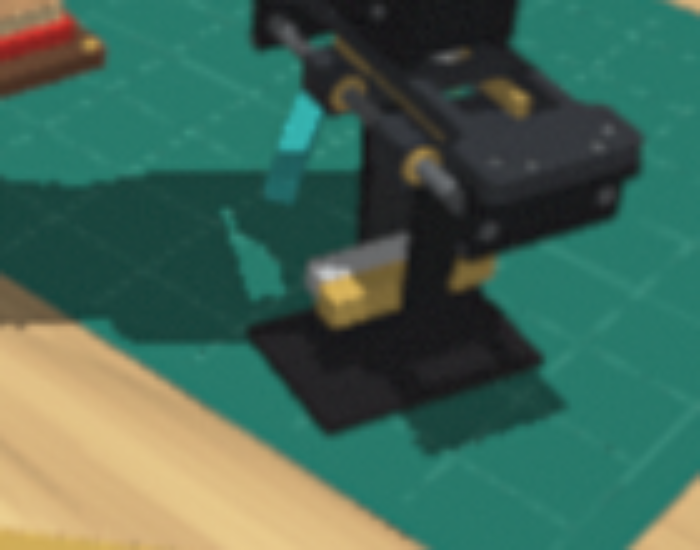

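```bash
python3 -m inch '[[[0,0,0.5],[0,0,0]],[[0,0,1.5],[0,0,0]],[[0,0,2.5],[0,0,0]],[[0,0,3.5],[0,0,0]],[[0,0.3,4.5],[0,0,0]],[[0,1,5.5],[0,0,0]],[[0.2,2.5,6],[0,0,0]],[[0.4,4.5,6],[0,0,0]]]'
python3 -m inch '[[[0.3,2.5,0],[0,0,0.01]],[[0.6,5,0],[0,0,0.03]],[[0.9,7.5,0],[0,0,0.05]],[[1.2,10,0],[0,0,0.07]],[[1.5,12.5,0],[0,0,0.09]],[[1.8,15,0],[0,0,0.096]],[[2.1,17.5,0],[0,0,0.096]],[[2.4,20,0],[0,0,0.096]]]'
python3 -m inch '[[[0.2,2,0],[0,0,0]],[[0.3,4,0],[0,0,0]],[[0.35,5.2,0],[0,0,0]],[[0.35,5.7,0],[0,0,0]],[[0.35,5.7,0],[0,0,0]],[[0.35,5.7,0],[0,0,0]],[[0.35,5.7,0],[0,0,0]],[[0.35,5.7,0],[0,0,0]]]'
python3 - <<'E'
from h import *
p,d=camera("side");cv2.imwrite("pics/s9.png",cv2.resize(p[80:240,150:350,::-1],None,fx=3.6,fy=3.6))
s=get_state();print(s['ee_pos'],s['finger_gap'],np.degrees(np.arctan2(s['ee_rot'][1,1],s['ee_rot'][0,1])))
E
```

```text
time: 22.65
ee_pos: [0.4484, -0.2397, 0.1814]
ee_rot: [[0.928, -0.372, 0.004], [-0.372, -0.928, -0.002], [0.004, 0.001, -1.0]]
contact_force: [0.6, -0.4, -1.8]
finger_gap: 0.0277
time: 23.32
ee_pos: [0.4713, -0.0376, 0.1795]
ee_rot: [[0.96, -0.279, 0.001], [-0.279, -0.96, -0.0], [0.001, -0.0, -1.0]]
contact_force: [0.7, -0.4, -1.8]
finger_gap: 0.0274
time: 23.98
ee_pos: [0.4749, 0.0171, 0.1787]
ee_rot: [[0.96, -0.28, 0.0], [-0.28, -0.96, -0.0], [0.0, 0.0, -1.0]]
contact_force: [-0.1, -0.2, -2.5]
finger_gap: 0.0277
[0.47494692 0.01705274 0.17860589] 0.027389153065301222 -106.29630345017992
```

View pics/s9.png

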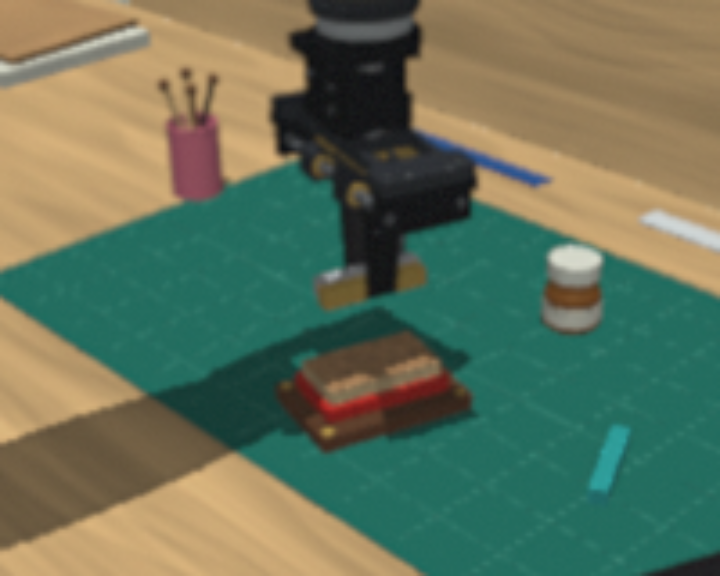

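```bash
python3 -m inch '[[[0,0.05,-0.6],[0,0,0]],[[0,0.05,-1.8],[0,0,0]],[[0,0.05,-3],[0,0,0]],[[0,0.05,-4],[0,0,0]],[[0,0.05,-4.8],[0,0,0]],[[0,0.05,-5.3],[0,0,0]],[[0,0.05,-5.5],[0,0,0]],[[0,0.05,-5.5],[0,0,0]]]'
python3 -m inch '[[[0,0,-0.05],[0,0,0]],[[0,0,-0.1],[0,0,0]],[[0,0,-0.2],[0,0,0]],[[0,0,-0.3],[0,0,0]],[[0,0,-0.4],[0,0,0]],[[0,0,-0.4],[0,0,0]],[[0,0,-0.4],[0,0,0]],[[0,0,-0.4],[0,0,0]]]'
```

```text
time: 24.7
ee_pos: [0.4746, 0.0183, 0.1228]
ee_rot: [[0.96, -0.279, -0.001], [-0.279, -0.96, 0.0], [-0.001, 0.0, -1.0]]
contact_force: [-0.8, 0.5, -2.0]
finger_gap: 0.0273
time: 25.37
ee_pos: [0.475, 0.0182, 0.1196]
ee_rot: [[0.96, -0.279, 0.0], [-0.279, -0.96, -0.0], [0.0, 0.0, -1.0]]
contact_force: [0.5, 0.1, -2.4]
finger_gap: 0.0276
```

```bash
python3 -m inch '[[[0,0,-0.03],[0,0,0]],[[0,0,-0.06],[0,0,0]],[[0,0,-0.09],[0,0,0]],[[0,0,-0.1],[0,0,0]],[[0,0,-0.1],[0,0,0]],[[0,0,-0.1],[0,0,0]],[[0,0,-0.1],[0,0,0]],[[0,0,-0.1],[0,0,0]]]'
```

```text
time: 26.03
ee_pos: [0.475, 0.0182, 0.1187]
ee_rot: [[0.96, -0.279, -0.0], [-0.279, -0.96, 0.0], [-0.0, -0.0, -1.0]]
contact_force: [-0.9, 0.4, 0.4]
finger_gap: 0.0278
```

```bash
python3 -m inch '[[[0,0,-0.01],[0,0,0]],[[0,0,-0.02],[0,0,0]],[[0,0,-0.03],[0,0,0]],[[0,0,-0.03],[0,0,0]],[[0,0,-0.03],[0,0,0]],[[0,0,-0.03],[0,0,0]],[[0,0,-0.03],[0,0,0]],[[0,0,-0.03],[0,0,0]]]'
python3 -m inch '[[[0,0,0],[0,0,0]],[[0,0,0],[0,0,0]],[[0,0,0],[0,0,0]],[[0,0,0],[0,0,0]],[[0,0,0],[0,0,0]],[[0,0,0],[0,0,0]],[[0,0,0],[0,0,0]],[[0,0,0],[0,0,0]]]' 0.2
python3 -m inch '[[[0,0,0.5],[0,0,0]],[[0,0,2],[0,0,0]],[[0,0,4],[0,0,0]],[[0,0,7],[0,0,0]],[[0,0,10],[0,0,0]],[[1.5,2,11],[0,0,0]],[[4,4,11],[0,0,0]],[[6.5,6.5,11],[0,0,0]]]'
python3 -m inch '[[[2,2,0],[0,0,0]],[[4,4,0],[0,0,0]],[[6,6,0],[0,0,0]],[[8,8,0],[0,0,0]],[[10,10.3,0],[0,0,0]],[[10,10.3,0],[0,0,0]],[[10,10.3,0],[0,0,0]],[[10,10.3,0],[0,0,0]]]'
python3 - <<'E'
from h import *
p,d=camera("side");cv2.imwrite("pics/s10.png",cv2.resize(p[80:240,170:370,::-1],None,fx=3.6,fy=3.6))
p,d=camera("top");cv2.imwrite("pics/t10.png",cv2.resize(p[100:250,160:310,::-1],None,fx=4,fy=4))
s=get_state();print(s['ee_pos'],s['finger_gap'],np.degrees(np.arctan2(s['ee_rot'][1,1],s['ee_rot'][0,1])))
E
```

```text
time: 26.7
ee_pos: [0.475, 0.0182, 0.1187]
ee_rot: [[0.96, -0.279, -0.0], [-0.279, -0.96, -0.0], [-0.0, 0.0, -1.0]]
contact_force: [-3.6, -0.5, 5.4]
finger_gap: 0.0275
time: 27.37
ee_pos: [0.475, 0.0182, 0.1183]
ee_rot: [[0.96, -0.279, 0.0], [-0.279, -0.96, 0.0], [0.0, -0.0, -1.0]]
contact_force: [0.1, 0.1, 0.1]
finger_gap: 0.0569
time: 28.03
ee_pos: [0.5414, 0.0835, 0.2308]
ee_rot: [[0.96, -0.281, 0.005], [-0.281, -0.96, -0.0], [0.004, -0.001, -1.0]]
contact_force: [-0.0, -1.1, 0.6]
finger_gap: 0.0568
time: 28.7
ee_pos: [0.6395, 0.1859, 0.2281]
ee_rot: [[0.96, -0.279, -0.001], [-0.279, -0.96, -0.0], [-0.001, 0.001, -1.0]]
contact_force: [0.4, -0.3, -0.5]
finger_gap: 0.0571
[0.639336   0.1854348  0.22834491] 0.05667773603822224 -106.26530957066554
```

View pics/s10.png

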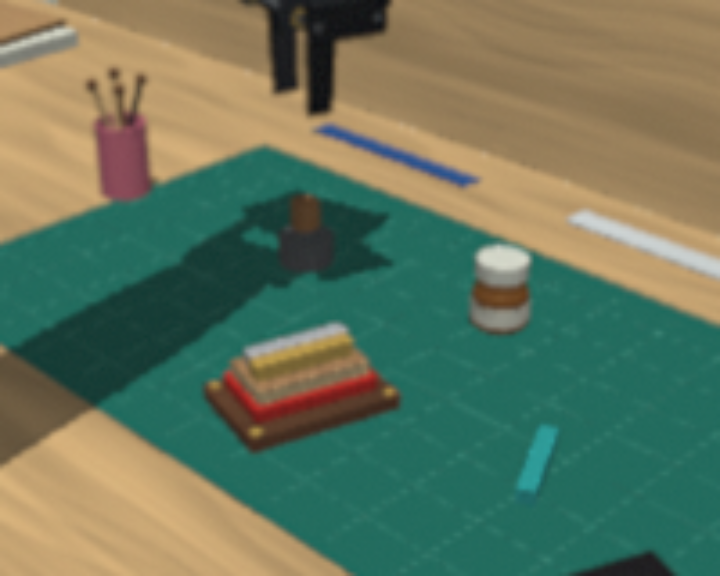

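View pics/t10.png

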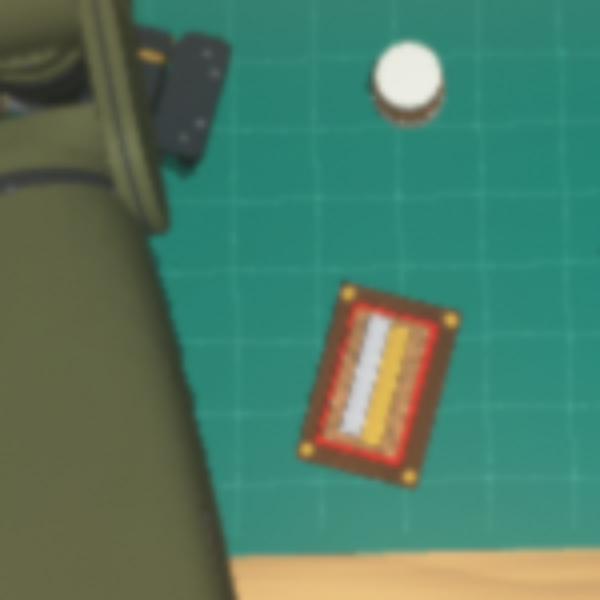

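Run:
```python
from h import *
for n,z,b in(("side",.047,(240,125,275,165)),("top",.057,(175,118,208,150))):
    p=np.load(f"{n}0.npz")['p'];hsv=cv2.cvtColor(p,cv2.COLOR_RGB2HSV).astype(int);H,S,V=[hsv[...,i] for i in range(3)]
    m=(H<25)&(S>80);o=np.zeros_like(m);x0,y0,x1,y1=b;o[y0:y1,x0:x1]=m[y0:y1,x0:x1]
    v,u=np.nonzero(o);print(n,u.mean(),v.mean(),u.min(),u.max(),v.min(),v.max(),cast(n,[[u.mean(),v.mean()]],z))
```

```text
side 261.6587301587302 132.76984126984127 251 274 125 144 [[0.68898251 0.20353764 0.047     ]]
top 188.84 133.70666666666668 184 193 129 138 [[0.6412067  0.18661503 0.057     ]]
```

Run:
```python
from h import *
p=np.load("side0.npz")['p'];hsv=cv2.cvtColor(p,cv2.COLOR_RGB2HSV).astype(int);H,S,V=[hsv[...,i] for i in range(3)]
m=((H<25)&(S>80)).astype(np.uint8);m[:,:246]=0;m[:,264:]=0;m[:130]=0;m[150:]=0
for r in range(130,150): print(''.join('#' if x else '.' for x in m[r,244:266]))
m[:134]=0
v,u=np.nonzero(m);print(u.mean(),v.mean(),cast("side",[[u.mean(),v.mean()]],.047))
print(proj("side",[[.6412,.1866,.034],[.6412,.1866,.060]]))
```

```text
......................
......................
......................
......................
..........##..........
........######........
.......#######........
.......#######........
........######........
........######........
........######........
........######........
........######........
........######........
.........###..........
......................
......................
......................
......................
......................
254.36065573770492 139.0 [[0.63902933 0.18581317 0.047     ]]
[[254.76554488 142.40798127]
 [254.60222702 134.98986649]]
```

```bash
python3 -m inch '[[[0.1,0.1,-1],[0,0,0]],[[0.1,0.1,-2.5],[0,0,0]],[[0.1,0.1,-4.5],[0,0,0]],[[0.1,0.1,-6.5],[0,0,0]],[[0.1,0.1,-7.5],[0,0,0]],[[0.1,0.1,-8],[0,0,0]],[[0.1,0.1,-8],[0,0,0]],[[0.1,0.1,-8],[0,0,0]]]'
python3 - <<'E'
from h import *
p,d=camera("side");cv2.imwrite("pics/s11.png",cv2.resize(p[80:180,190:320,::-1],None,fx=6,fy=6))
s=get_state();print(s['ee_pos'],s['finger_gap'])
E
```

```text
time: 29.47
ee_pos: [0.6411, 0.1871, 0.1484]
ee_rot: [[0.96, -0.28, 0.0], [-0.28, -0.96, 0.0], [0.0, -0.0, -1.0]]
contact_force: [-0.0, -0.3, 0.6]
finger_gap: 0.057
[0.64155759 0.18728573 0.1493076 ] 0.05724775521802754
```

View pics/s11.png

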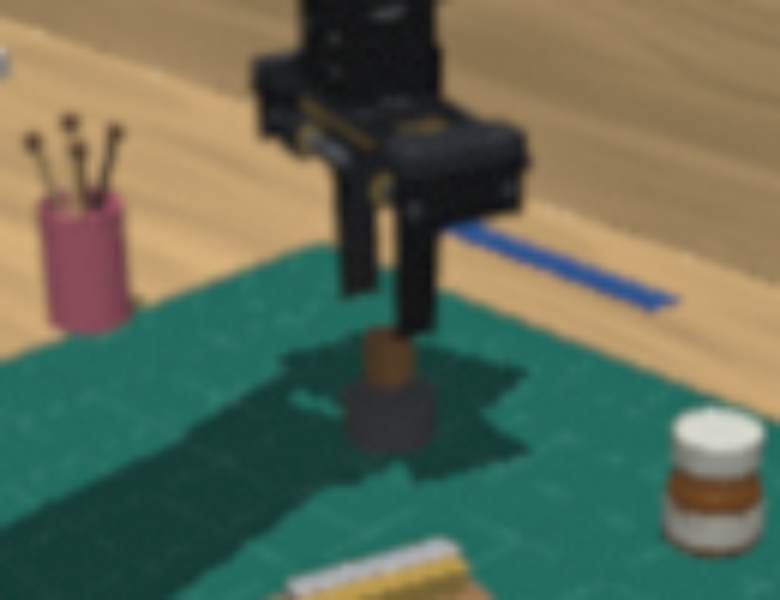

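Fingers straddle the knob; descend to 0.108 and close.

```bash
python3 -m inch '[[[0,0,-0.5],[0,0,0]],[[0,0,-1.2],[0,0,0]],[[0,0,-2],[0,0,0]],[[0,0,-2.8],[0,0,0]],[[0,0,-3.5],[0,0,0]],[[0,0,-4],[0,0,0]],[[0,0,-4],[0,0,0]],[[0,0,-4],[0,0,0]]]'
python3 -m inch '[[[0,0,0],[0,0,0]],[[0,0,0],[0,0,0]],[[0,0,0],[0,0,0]],[[0,0,0],[0,0,0]],[[0,0,0],[0,0,0]],[[0,0,0],[0,0,0]],[[0,0,0],[0,0,0]],[[0,0,0],[0,0,0]]]' -1 45
```

```text
time: 30.18
ee_pos: [0.6407, 0.1872, 0.1075]
ee_rot: [[0.96, -0.279, -0.001], [-0.279, -0.96, -0.0], [-0.001, 0.001, -1.0]]
contact_force: [0.1, -0.1, -0.0]
finger_gap: 0.057
time: 30.85
ee_pos: [0.6411, 0.187, 0.1085]
ee_rot: [[0.96, -0.279, 0.0], [-0.279, -0.96, -0.0], [0.0, 0.0, -1.0]]
contact_force: [-1.7, -2.1, 1.7]
finger_gap: 0.0254
```

```bash
python3 -m inch '[[[0,0,0.3],[0,0,0]],[[0,0,1],[0,0,0]],[[0,0,2.2],[0,0,0]],[[0,0,3.7],[0,0,0]],[[0,0,5.2],[0,0,0]],[[0,0,6.7],[0,0,0]],[[0,0,8],[0,0,0]],[[0,0,9],[0,0,0]]]'
python3 -m inch '[[[-0.5,-0.5,0.5],[0,0,0]],[[-1.6,-1.6,1],[0,0,0]],[[-3.2,-3.2,1],[0,0,0]],[[-5,-5,1],[0,0,0]],[[-7,-7,1],[0,0,0]],[[-9,-9,1],[0,0,0]],[[-11,-11.2,1],[0,0,0]],[[-13,-13.2,1],[0,0,0]]]'
python3 -m inch '[[[-1.5,-1.5,0],[0,0,0]],[[-2.6,-2.7,0],[0,0,0]],[[-3.3,-3.4,0],[0,0,0]],[[-3.6,-3.7,0],[0,0,0]],[[-3.6,-3.7,0],[0,0,0]],[[-3.6,-3.7,0],[0,0,0]],[[-3.6,-3.7,0],[0,0,0]],[[-3.6,-3.7,0],[0,0,0]]]'
python3 - <<'E'
from h import *
p,d=camera("side");cv2.imwrite("pics/s12.png",cv2.resize(p[80:240,170:370,::-1],None,fx=3.6,fy=3.6))
s=get_state();print(s['ee_pos'],s['finger_gap'],s['contact_force'])
E
```

```text
time: 31.52
ee_pos: [0.6417, 0.1875, 0.2016]
ee_rot: [[0.96, -0.279, 0.003], [-0.279, -0.96, 0.001], [0.003, -0.002, -1.0]]
contact_force: [0.4, 0.8, -3.8]
finger_gap: 0.0251
time: 32.18
ee_pos: [0.5091, 0.0541, 0.2078]
ee_rot: [[0.96, -0.279, -0.001], [-0.279, -0.96, -0.0], [-0.001, 0.001, -1.0]]
contact_force: [0.7, -0.0, -4.3]
finger_gap: 0.0251
time: 32.85
ee_pos: [0.4755, 0.0187, 0.2084]
ee_rot: [[0.96, -0.279, 0.0], [-0.279, -0.96, 0.0], [0.0, -0.0, -1.0]]
contact_force: [0.3, 0.3, -4.5]
finger_gap: 0.0254
[0.47539131 0.01869379 0.20827277] 0.025274570517532537 [-0.15665154  0.27301831 -4.31159191]
```

View pics/s12.png

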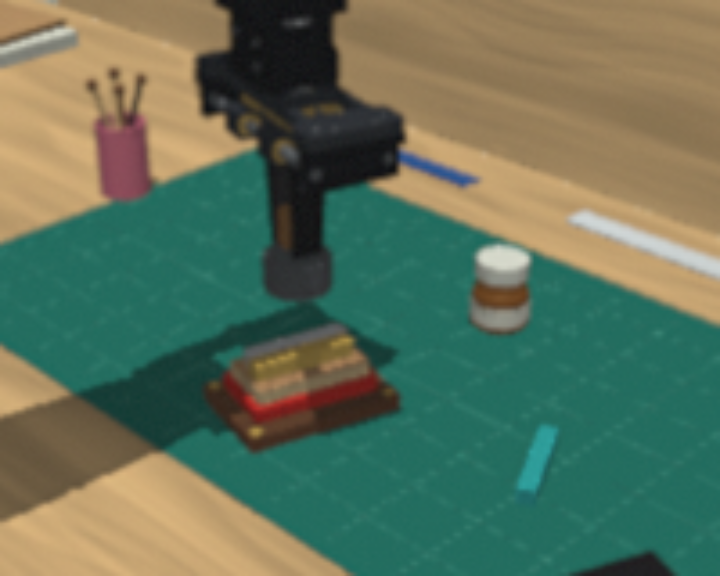

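Weight upright. Lower 4.3 first, then the last few mm slowly.

```bash
python3 -m inch '[[[0,-0.05,-0.5],[0,0,0]],[[0,-0.05,-1.3],[0,0,0]],[[0,-0.05,-2.2],[0,0,0]],[[0,-0.05,-3.1],[0,0,0]],[[0,-0.05,-3.8],[0,0,0]],[[0,-0.05,-4.2],[0,0,0]],[[0,-0.05,-4.3],[0,0,0]],[[0,-0.05,-4.3],[0,0,0]]]'
python3 -m inch '[[[0,0,-0.05],[0,0,0]],[[0,0,-0.1],[0,0,0]],[[0,0,-0.2],[0,0,0]],[[0,0,-0.3],[0,0,0]],[[0,0,-0.4],[0,0,0]],[[0,0,-0.4],[0,0,0]],[[0,0,-0.4],[0,0,0]],[[0,0,-0.4],[0,0,0]]]'
```

```text
time: 33.57
ee_pos: [0.4747, 0.0177, 0.1647]
ee_rot: [[0.96, -0.279, -0.001], [-0.279, -0.96, 0.0], [-0.001, 0.0, -1.0]]
contact_force: [0.3, -0.0, -4.2]
finger_gap: 0.0251
time: 34.23
ee_pos: [0.475, 0.0177, 0.1613]
ee_rot: [[0.96, -0.279, 0.0], [-0.279, -0.96, -0.0], [0.0, 0.0, -1.0]]
contact_force: [0.6, -0.4, -4.5]
finger_gap: 0.0253
```

```bash
python3 -m inch '[[[0,0,-0.03],[0,0,0]],[[0,0,-0.06],[0,0,0]],[[0,0,-0.08],[0,0,0]],[[0,0,-0.1],[0,0,0]],[[0,0,-0.1],[0,0,0]],[[0,0,-0.1],[0,0,0]],[[0,0,-0.1],[0,0,0]],[[0,0,-0.1],[0,0,0]]]'
```

```text
time: 34.9
ee_pos: [0.4751, 0.0177, 0.1605]
ee_rot: [[0.96, -0.279, 0.0], [-0.279, -0.96, -0.0], [0.0, -0.0, -1.0]]
contact_force: [-1.1, 0.6, -2.4]
finger_gap: 0.0255
```

```bash
python3 -m inch '[[[0,0,-0.01],[0,0,0]],[[0,0,-0.02],[0,0,0]],[[0,0,-0.03],[0,0,0]],[[0,0,-0.03],[0,0,0]],[[0,0,-0.03],[0,0,0]],[[0,0,-0.03],[0,0,0]],[[0,0,-0.03],[0,0,0]],[[0,0,-0.03],[0,0,0]]]'
python3 -m inch '[[[0,0,0],[0,0,0]],[[0,0,0],[0,0,0]],[[0,0,0],[0,0,0]],[[0,0,0],[0,0,0]],[[0,0,0],[0,0,0]],[[0,0,0],[0,0,0]],[[0,0,0],[0,0,0]],[[0,0,0],[0,0,0]]]' 0.2
python3 -m inch '[[[0,0,0.5],[0,0,0]],[[0,0,2],[0,0,0]],[[0,0,4],[0,0,0]],[[0,0,7],[0,0,0]],[[0,0,9],[0,0,0]],[[0,3,11],[0,0,0]],[[0,6,11],[0,0,0]],[[0,9,11],[0,0,0]]]'
python3 -m inch '[[[0,4,0],[0,0,0]],[[0,8,0],[0,0,0]],[[0,12,0],[0,0,0]],[[0,13,0],[0,0,0]],[[0,13,0],[0,0,0]],[[0,13,0],[0,0,0]],[[0,13,0],[0,0,0]],[[0,13,0],[0,0,0]]]'
python3 - <<'E'
from h import *
p,d=camera("side");cv2.imwrite("pics/s13.png",cv2.resize(p[80:240,170:370,::-1],None,fx=3.6,fy=3.6))
hsv=cv2.cvtColor(p,cv2.COLOR_RGB2HSV).astype(int)
p,d=camera("top");cv2.imwrite("pics/t13.png",cv2.resize(p[100:250,180:430,::-1],None,fx=3.2,fy=3.2))
print(proj("top",[[.475,.0178,.112],[.475,.0178,.078]])-[180,100],"x3.2")
s=get_state();print(s['ee_pos'],s['finger_gap'])
E
```

```text
time: 35.57
ee_pos: [0.4751, 0.0177, 0.1605]
ee_rot: [[0.96, -0.279, 0.0], [-0.279, -0.96, -0.0], [0.0, -0.0, -1.0]]
contact_force: [-4.1, 0.5, 5.1]
finger_gap: 0.0253
time: 36.23
ee_pos: [0.475, 0.0177, 0.1599]
ee_rot: [[0.96, -0.279, 0.0], [-0.279, -0.96, -0.0], [0.0, -0.0, -1.0]]
contact_force: [-0.1, -0.2, -0.4]
finger_gap: 0.0573
time: 36.9
ee_pos: [0.4759, 0.1085, 0.2728]
ee_rot: [[0.96, -0.281, 0.005], [-0.281, -0.96, 0.001], [0.005, -0.002, -1.0]]
contact_force: [1.1, 0.6, -0.5]
finger_gap: 0.0567
time: 37.57
ee_pos: [0.4751, 0.2363, 0.2699]
ee_rot: [[0.96, -0.281, -0.0], [-0.281, -0.96, -0.0], [0.0, 0.0, -1.0]]
contact_force: [-0.4, -0.1, -0.9]
finger_gap: 0.0574
[[73.35021525 92.67161268]
 [73.60129729 93.79687128]] x3.2
[0.47518854 0.23639895 0.27002364] 0.057427598980274386
```

View pics/s13.png

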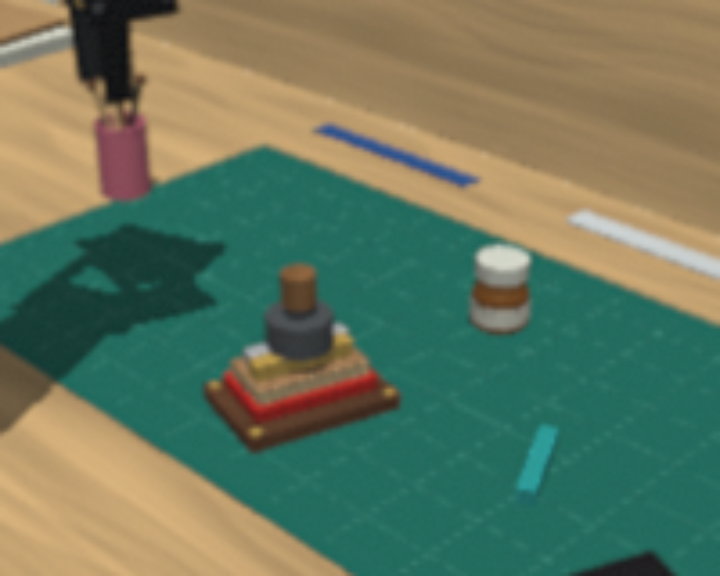

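View pics/t13.png

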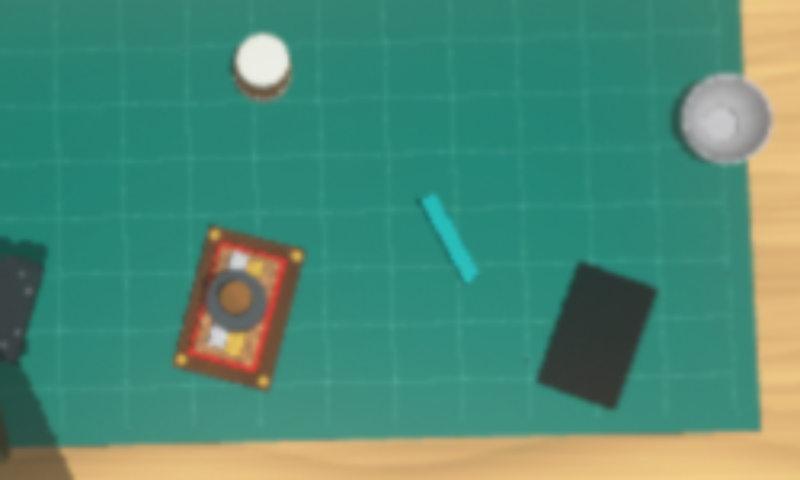

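The side view shows the weight standing upright on both bars. In the top crop the knob is at about (235, 296), against a predicted (235, 297). The jar and dish sit where they started.

```bash
python3 -c "
from station import *
print(close_job())"
```

```text
the job is handed in; nothing more can be done
None
```

The stack is built and handed in at about 38 s of the 118 s allowed. I placed the red panel, then the cork board, then the brass and steel bars lifted together in one grasp, and last the weight. I set each layer down under light contact (about 2–5 N) and let go of it before taking the next.

- **Panel:** measured within about 1 mm and 1° of the bed's centre and direction.
- **Board:** the colour measurement was unreliable because its mask took in the panel as well (about 108 x 66 mm read, not 90 x 50). I judged it by eye in the top picture, where an even red border showed all round, and by the arm's pose when I let go.
- **Bars:** they look like a touching pair lying along the middle of the cork. I checked this by eye only.
- **Weight:** stands upright over both bars, with the knob within about 1 pixel (2–3 mm) of where it should appear.
- **Bystanders:** the jar, dish and brush cup look unmoved in the last pictures; I did not re-measure them. The turquoise bar and the larger brass bar were not touched.
- **Arm:** it was clear of everything at the end.

No check failed. The hand-in reports no verdict.

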